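Make up the rail kit and the dolly kit

TASK

Make up two hardware kits, each piece standing upright on the floor of its own compartment. In the long three-compartment tray put, starting from the end with the pull tab, the tube floor flange, the long tube sleeve and the corner bracket; in the short two-compartment tray put the big castor in the compartment next to the pull tab and the rubber foot in the other. Leave the short sleeve and the small castor where they stand.

Things in the scene. Friction and masses are not known exactly. Their poses are not given: they have to be found in the camera images.
- long_tray: Long green steel tray, fixed to the bench, 268 (x) x 108 (y) mm with a rim and cross walls 14 mm high, all 4 mm thick, and a 3 mm floor. Three equal compartments in a row along x, each 84 (x) x 100 (y) mm inside, centred at x = +88, 0 and -88 mm, y = 0. A bare-metal pull tab, 32 mm long and 50 wide, sticks out at its +x end, level with the rim. Origin: centre of the underside; z up.
- short_tray: Short green steel tray, fixed to the bench, 180 (x) x 108 (y) mm, rim and cross wall 14 mm high and 4 mm thick, floor 3 mm. Two equal compartments along x, each 84 (x) x 100 (y) mm inside, centred at x = -44 and +44 mm, y = 0. A bare-metal pull tab, 32 mm long and 50 wide, sticks out at its -x end, level with the rim. Origin: centre of the underside; z up.
- flange_mid (a point): Tube floor flange, grey metal: round foot 60 mm across and 6 thick with a central collar 36 mm across, 46 mm high in all, standing on its foot. About 0.3 kg. Point on its axis half-way up (23 mm above its underside). z is up. Take it by the collar.
- long_sleeve_mid (a point): Long tube sleeve, a plain grey metal cylinder 42 mm across and 64 mm high, dark bore on top, standing on end. About 0.25 kg. Point: its centre, 32 mm above its underside. z is up. 
- bracket_mid (a point): Corner bracket, grey 5 mm plate, 36 mm wide (y): one leg, 50 mm long, lies flat; the other stands 50 mm high at its -x end; two upright cheeks, 36 mm over their outsides and 35 mm high, join them. 0.2 kg. Point: midway between the cheeks, 25 mm above the underside, 5 mm to -x of the lying leg's middle. z up. Grip across the cheeks (along y). Upright: lying leg flat, as at the start.
- big_castor_mid (a point): Big castor standing wheel up on its square mounting plate (56 x 56 x 4 mm): black wheel 50 mm across and 22 wide in a steel fork 30 mm wide over the cheeks, 70 mm high in all. About 0.25 kg. Point on its axis half-way up (35 mm above its underside). y is the wheel's axle, z is up. Grip across the fork (along y); 'upright' means plate down, wheel up.
- rubber_foot_mid (a point): Rubber foot: black rubber cylinder 42 mm across on a thin steel disc 54 mm across and 6 thick, 34 mm high in all, disc down. About 0.1 kg. Point on its axis half-way up (17 mm above its underside). z is up. 
- short_sleeve_mid (a point): Short tube sleeve, to be left alone: like the long sleeve, 42 mm across but only 28 mm high. Point: its centre, 14 mm up. z is up. 
- small_castor_mid (a point): Small castor, to be left alone: like the big castor, wheel up, but with a wheel 30 mm across, a plate 40 mm square, 46 mm high in all. Point on its axis, 23 mm up. z is up. 
Things that resemble listed ones, but are neither listed nor needed, are in the scene too. Leave any turquoise look-alike of the part that bears rubber_foot_mid alone.

How it is judged:
By the outcome, as a careful person would: the job done as asked, in the order asked, and still so for the second after the job is handed in, with the robot touching nothing.
It also fails if it takes over 120 s, if anything falls off the work surface, if the arm or the gripper's body presses on something with over 40 N, if the wrist force passes 120 N, or if a joint passes its speed limit or range.

ROBOT

A 7-joint arm with a two-finger parallel gripper is mounted at the origin on the work surface. World frame = base frame: x ahead of the robot, y to its left, z up, the work surface at z = 0. Lengths are in mm, angles in rad, forces in N, time in s.
With the tool pointing down it reaches from about 400 to 850 mm from the base axis. Payload 4.5 kg.
Tool frame: the origin (TCP) lies between the finger pads; the fingertips stand 8 mm ahead of it and the grasp point (between the pads) lies 11 mm behind it; y points along the fingers, x is the direction in which the jaws open and shut, and the axes are right-handed (so a half turn about y gives the same grasp; the last joint's range is limited). The gripper opens to 85 mm and grips with 20 to 120 N. Pads are 22 mm wide; open, the fingers measure 114 mm over their backs; the gripper's body (76 mm by 85 mm) begins 54 mm behind the grasp point. The pads swing forward as they close: fully open they stand 13 mm farther back than shut.
Start: joints at [-1.118, 0.689, -0.195, 1.565, 0.157, 0.902, -0.215], TCP at [254.149, 571.018, 239.317] pointing down, gripper open.
Joint ranges: [-3.01, 3.01], [-0.46, 2.08], [-1.47, 1.51], [0.13, 2.56], [-1, 4.14], [0.04, 2.09], [-2.66, 2.66]. Speed limits (rad/s): [2.57, 2.57, 3.14, 3.14, 3.14, 3.14, 3.14].

INTERFACE

Orientations are given as a unit quaternion [x, y, z, w].
In Python, from station import r, optics gives the robot as it stands.
- The arm moves only by the shell command python3 -m jog 'ROWS'. ROWS is JSON, a list of rows, each a list of 7 numbers: the turn, a rotation vector about the tool's x, y, z as a fraction of full scale, then the shift along the tool's x, y, z as a fraction of full scale, then the closure, from 0 (fully open) to 1 (shut). In form: [[wx, wy, wz, dx, dy, dz, gripper], ...]. A call has 1 to 8 rows; each row shifts and turns the pose as measured when the row begins, along the tool's axes as they then stand; what a row does not reach is not made up. Full scale, the value 1, is 30 mm for a shift and 10 degrees for a turn. A row lasts 1/8 s, in which the tool goes at most 62.5 mm and 10.7 degrees, less where a joint would pass 70% of its speed; a pose out of reach is approached as far as the arm can. A call with a number of a shift or a turn outside -1 to 1 is refused whole. A call with a gripper value outside its range is refused whole. The fingers move at their own pace and stop on an object; the grip force is fixed at half the most. Time passes only in rows, so rows that do not move let the fingers close. It gives the time, the measured TCP pose, the force and the opening at its end, in the units of the state.
- r.observe(): the state, without advancing time (a new reading comes with each control period).
- optics.grab_frame(name): name is "side" or "top"; returns the picture (400x640x3 uint8, blue, green, red); there is no depth.
- optics.camera_info(name): a dict with "fx", "fy", "cx", "cy" (pixels), "xyz" and "attitude" of the camera in the world. Camera axes: x right, y up, looking along -z (the intrinsics and any distortion apply to the point x, -y, -z); pixel columns grow to the right and rows downward; lengths in mm; the calibration is good to about 2 mm. A picture is of the moment at which its call begins. camera_info takes no time and is no camera call.
- r.close_job(): hands the job in, once; it reports no verdict.
The state is a dict: "time_s": time; "joints": joint angles; "joint_vel": joint speeds; "joint_efforts": joint torques, N m; "ee_pos": TCP position; "ee_rot": TCP orientation; "ft_force": force on the tool from outside, world axes, zero at the start; "moment": the same for the moment, N m; "finger_gap": finger opening in mm.
Only numpy, scipy, OpenCV 4.12 (cv2) and the standard library are available. Lean on these libraries where they do the work, as an engineer would, in place of code of your own. Each camera call takes 0.05 s, during which the arm holds its last target. There are 200 camera calls.

## Working session

There is one attempt and no reset: what is moved stays moved. The work goes in short steps, Python scripts to look and compute and a shell command to move; the robot and the scene stay as the last step left them, time stands still between calls to the robot, and variables do not carry over. Pictures are saved under pics/ and viewed, about 12 in all and at most 16, crops included, and the job is handed in when it is done.

```bash
mkdir -p pics; ls; python3 - <<'E'
from station import r,optics
import cv2
for n in("top","side"):
    cv2.imwrite(f"pics/{n}0.png",optics.grab_frame(n)); print(n,optics.camera_info(n))
print(r.observe())
E
```

```text
pics
top {'fx': 381.29145523059424, 'fy': 381.29145523059424, 'cx': 316.34911688404424, 'cy': 196.4600210389819, 'xyz': array([ 454.36980095,    3.34068254, 1023.93942151]), 'attitude': array([ 0.05216435, -0.06300607, -0.70300815,  0.70646207])}
side {'fx': 464.73835285321206, 'fy': 464.73835285321206, 'cx': 320.6158661110596, 'cy': 202.0677413652263, 'xyz': array([ 470.73888412, -665.53478581,  768.6827972 ]), 'attitude': array([ 0.37423314, -0.03019433, -0.08282994,  0.92313437])}
{'time_s': 0.1, 'joints': array([-1.11823474,  0.68988088, -0.19455028,  1.56625506,  0.15731322,
        0.90250429, -0.21510005]), 'joint_vel': array([-0.00092658, -0.00188921, -0.00014758, -0.00032985, -0.00049744,
        0.00039781,  0.00076545]), 'joint_efforts': array([-2.89517877e-03, -5.40606880e+01, -1.27150789e+00, -1.58986062e+01,
        9.33488889e-03,  4.43286510e-03, -1.86692569e-05]), 'ee_pos': array([253.93775144, 570.45680435, 238.57299834]), 'ee_rot': array([ 0.59333752,  0.38471838, -0.38565191, -0.59263392]), 'ft_force': array([-0.38303979, -0.21059563,  0.22710399]), 'moment': array([0.07006954, 0.01666045, 0.05373449]), 'finger_gap': 85.54252407209377}
```

View pics/top0.png

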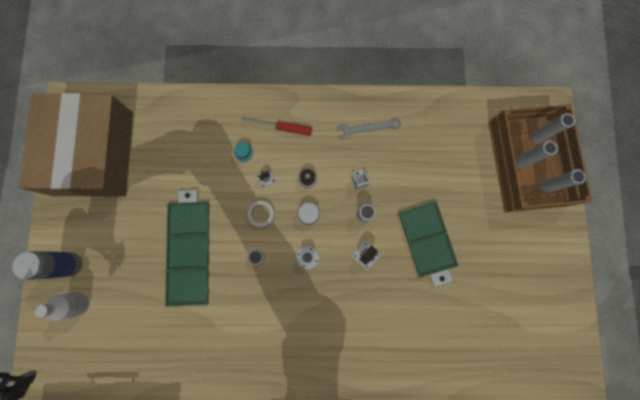

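View pics/side0.png

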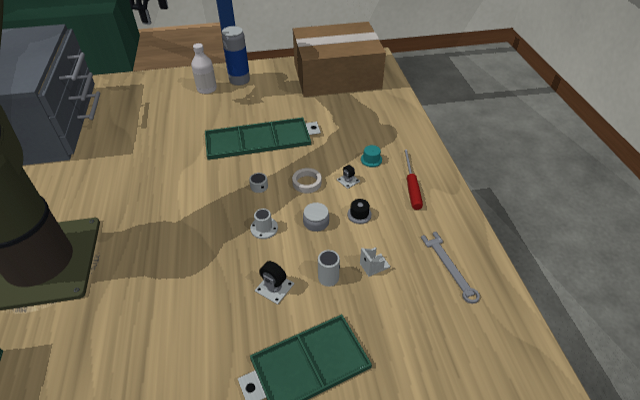

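```bash
cat > h.py <<'E'
import numpy as np, cv2
from scipy.spatial.transform import Rotation as R
from station import r, optics
def proj(n,P):
    c=optics.camera_info(n); q=R.from_quat(c["attitude"]).inv().apply(np.atleast_2d(P)-c["xyz"])
    return np.c_[c["cx"]+c["fx"]*q[:,0]/-q[:,2], c["cy"]+c["fy"]*q[:,1]/q[:,2]]
def unproj(n,uv,z):
    c=optics.camera_info(n); uv=np.atleast_2d(uv).astype(float)
    d=np.c_[(uv[:,0]-c["cx"])/c["fx"],-(uv[:,1]-c["cy"])/c["fy"],-np.ones(len(uv))]
    d=R.from_quat(c["attitude"]).apply(d); return c["xyz"]+d*((z-c["xyz"][2])/d[:,2])[:,None]
def crop(n,x0,y0,x1,y1,s,name,img=None):
    im=optics.grab_frame(n) if img is None else img
    cv2.imwrite("pics/"+name,cv2.resize(im[y0:y1,x0:x1],None,fx=s,fy=s,interpolation=cv2.INTER_CUBIC)); return im
E
python3 - <<'E'
from h import *
import cv2
t=cv2.imread("pics/top0.png");s=cv2.imread("pics/side0.png")
crop("top",230,135,390,275,5,"t1.png",cv2.convertScaleAbs(t,alpha=1.5))
crop("side",235,140,395,305,3.6,"s1.png",cv2.convertScaleAbs(s,alpha=1.3))
print(R.from_quat(r.observe()["ee_rot"]).as_matrix().round(2))
n="top"
print("tray rim corners long top", unproj(n,[[168,203],[209,202],[208,303],[166,305],[188,194]],14).round())
print("short", unproj(n,[[400,212],[435,201],[456,265],[422,276],[441,279]],14).round())
for n,px in (("top",[[307,177],[360,178],[366,212],[307,258],[367,256]]),("side",[[360,209],[373,262],[328,268],[263,223],[273,280]])):
    print(n,[unproj(n,[p],z)[0].round().tolist() for p,z in zip(px,(17,25,32,23,35))])
E
```

```text
[[ 0.41 -0.   -0.91]
 [ 0.91 -0.    0.41]
 [-0.   -1.   -0.  ]]
tray rim corners long top [[600. 383.  14.]
 [604. 274.  14.]
 [343. 264.  14.]
 [338. 370.  14.]
 [625. 331.  14.]]
short [[ 580. -236.   14.]
 [ 610. -331.   14.]
 [ 441. -379.   14.]
 [ 412. -288.   14.]
 [ 405. -337.   14.]]
top [[673.0, 14.0, 17.0], [670.0, -129.0, 25.0], [577.0, -142.0, 32.0], [457.0, 12.0, 23.0], [463.0, -142.0, 35.0]]
side [[676.0, 16.0, 17.0], [666.0, -137.0, 25.0], [574.0, -140.0, 32.0], [461.0, 8.0, 23.0], [466.0, -151.0, 35.0]]
```

View pics/t1.png

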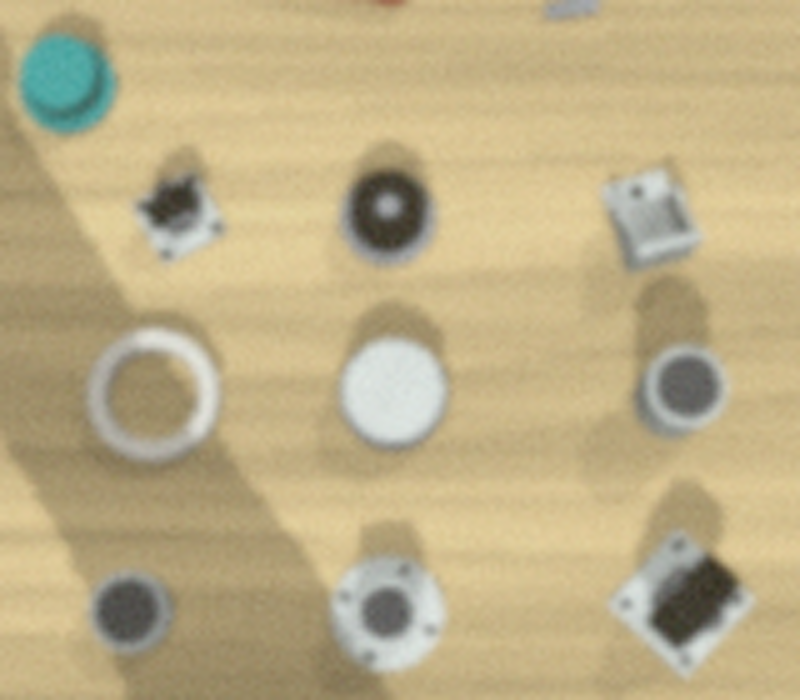

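View pics/s1.png

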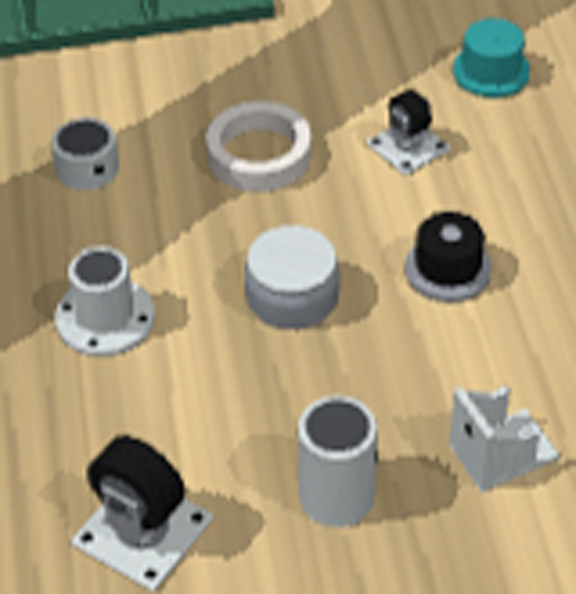

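```bash
cat > fit.py <<'E'
from h import *
T=lambda u,v:((u+.5)/5-.5+230,(v+.5)/5-.5+135)
S=lambda u,v:((u+.5)/3.6-.5+235,(v+.5)/3.6-.5+140)
for nm,a,b,z in (("flange",(388,612),(100,268),46),("sleeve",(686,388),(338,425),64),("rubber",(388,206),(451,234),34),("castor plate",(682,602),(143,530),4),("capB",(394,391),(292,259),None)):
    if z: print(nm,unproj("top",[T(*a)],z)[0].round(1),unproj("side",[S(*b)],z)[0].round(1))
c=unproj("top",[T(610,602),T(680,533),T(755,600),T(685,675)],4); print("plate",c.round(),[np.degrees(np.arctan2(*(c[(i+1)%4]-c[i])[[1,0]])).round() for i in range(4)])
c=unproj("top",[T(660,630),T(730,570)],65); print("wheel yaw",np.degrees(np.arctan2(*(c[1]-c[0])[[1,0]])))
a=unproj("top",[T(603,190),T(660,168)],5); b=unproj("top",[T(630,268),T(700,240)],50); print("bracket",a.round(),b.round())
for n in ("top","side"):
    im=cv2.imread(f"pics/{n}0.png").astype(int); m=((im[...,1]-im[...,2]>12)&(im[...,1]-im[...,0]>3)).astype(np.uint8)
    m=cv2.morphologyEx(m,cv2.MORPH_CLOSE,np.ones((5,5)))
    k,l,st,ce=cv2.connectedComponentsWithStats(m)
    for i in range(1,k):
        if st[i,4]>1500:
            vs,us=np.where(l==i); P=unproj(n,np.c_[us,vs],14 if n=="top" else 9)[:,:2].astype(np.float32); print(n,st[i],cv2.minAreaRect(P))
E
python3 fit.py
```

```text
flange [459.8  11.2  46. ] [462.   12.3  46. ]
sleeve [ 572.6 -139.4   64. ] [ 575.3 -139.4   64. ]
rubber [672.7  12.9  34. ] [674.4  12.9  34. ]
castor plate [ 465.8 -144.2    4. ] [ 467.1 -145.2    4. ]
plate [[ 466. -106.    4.]
 [ 502. -144.    4.]
 [ 467. -183.    4.]
 [ 428. -145.    4.]] [np.float64(-46.0), np.float64(-132.0), np.float64(136.0), np.float64(46.0)]
wheel yaw -50.098398156739776
bracket [[ 689. -105.    5.]
 [ 702. -136.    5.]] [[ 637. -113.   50.]
 [ 652. -150.   50.]]
top [ 166  202   42  104 4173] ((471.608154296875, 325.8183288574219), (265.7322998046875, 105.4735336303711), 2.8611040115356445)
top [ 399  202   58   75 2604] ((509.94720458984375, -306.75421142578125), (177.2327117919922, 104.88433837890625), 16.210073471069336)
side [   0    0  139   75 6004] ((-142.6629638671875, 1070.091552734375), (458.6352844238281, 752.750732421875), 12.151249885559082)
side [ 205  117  106   42 2928] ((472.3367004394531, 325.4950866699219), (268.8608093261719, 122.3591537475586), 2.4886035919189453)
side [ 250  314  122   86 6360] ((512.0430908203125, -309.65887451171875), (181.13587951660156, 114.31854248046875), 16.255775451660156)
```

```bash
cat > to.py <<'E'
# to.py x y z jawyaw [steps]: remaining turn about tool y (deg) and shift in mm along tool x,y,z after the turn
import sys; from h import *
def to(x,y,z,yaw):
    o=r.observe(); M=R.from_quat(o["ee_rot"]); m=M.as_matrix(); cur=np.degrees(np.arctan2(m[1,0],m[0,0]))
    d=(yaw-cur+90)%180-90
    d0=R.from_euler("z",d,degrees=True)
    t=(d0*M).inv().apply(np.array([x,y,z])-o["ee_pos"])
    print("t",o["time_s"].__round__(2),"pos",o["ee_pos"].round(1),"yaw",round(cur,1),"tilt",m[:,1].round(3),"gap",round(o["finger_gap"],1),"F",o["ft_force"].round(1),"j",o["joints"].round(2))
    print("turn units wy",round(-d/10,2)," shift units",(t/30).round(2))
if __name__=="__main__": to(*map(float,sys.argv[1:5]))
E
python3 to.py 461 11.8 120 92
python3 - <<'E'
from h import *
t=cv2.imread("pics/top0.png");s=cv2.imread("pics/side0.png")
def box(x0,x1,y0,y1,z0,z1): return [np.array(p) for p in ([[x0,y0,z0],[x1,y0,z0],[x1,y1,z0],[x0,y1,z0],[x0,y0,z0]],[[x0,y0,z1],[x1,y0,z1],[x1,y1,z1],[x0,y1,z1],[x0,y0,z1]])]
def draw(im,n,lines,o,yaw,k):
    for l in lines:
        p=proj(n,R.from_euler("z",yaw,degrees=True).apply(l)+np.r_[o,0]); cv2.polylines(im,[np.int32(((p+.5)*k-.5)*16)],False,(0,0,255),1,cv2.LINE_AA,4)
out=[]
for n,im,(x0,y0,x1,y1) in (("top",t,(335,160,385,275)),("side",s,(250,235,400,310))):
    k=5; b=cv2.resize(cv2.convertScaleAbs(im,alpha=1.3),None,fx=k,fy=k,interpolation=cv2.INTER_CUBIC)
    draw(b,n,box(-20,-15,-18,18,0,50)+box(-15,30,-18,18,0,5),[667,-134],22.5,k)
    draw(b,n,box(-28,28,-28,28,0,4)+box(-25,25,-11,11,45,45.1),[466.5,-144.7],43,k)
    out.append(b[y0*k:y1*k,x0*k:x1*k])
h=max(o.shape[0] for o in out); cv2.imwrite("pics/ov.png",np.hstack([cv2.copyMakeBorder(o,0,h-o.shape[0],0,0,0) for o in out])[:, :1000]); im=cv2.imread("pics/ov.png"); cv2.imwrite("pics/ov.png",cv2.resize(im,None,fx=.8,fy=.8))
E
```

```text
t 0.1 pos [253.9 570.5 238.6] yaw 66.0 tilt [-0.001 -0.002 -1.   ] gap 85.5 F [-0.4 -0.2  0.2] j [-1.12  0.69 -0.19  1.57  0.16  0.9  -0.22]
turn units wy -2.6  shift units [-18.84   3.98  -6.25]
```

View pics/ov.png

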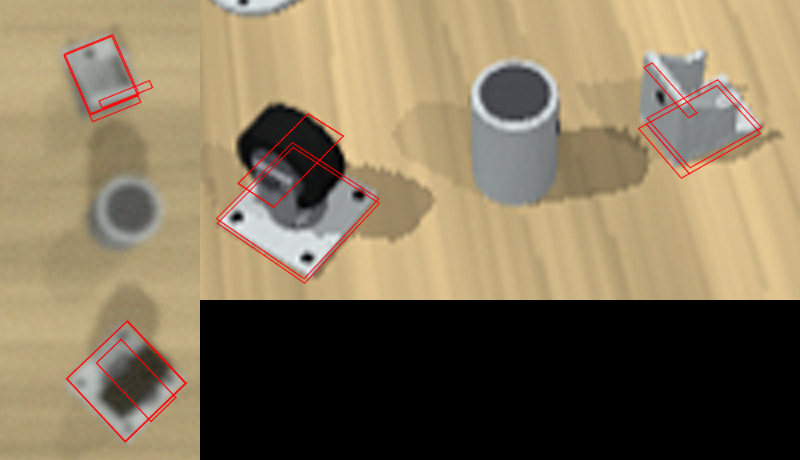

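```bash
python3 -m jog '[[0,-0.87,0,0,0,0,0],[0,-0.87,0,0,0,0,0],[0,-0.87,0,0,0,0,0]]'; python3 -m jog '[[0,0,0,-0.94,0.1,-0.31,0],[0,0,0,-0.94,0.1,-0.31,0],[0,0,0,-0.94,0.1,-0.31,0],[0,0,0,-0.94,0.1,-0.31,0],[0,0,0,-0.94,0.1,-0.31,0],[0,0,0,-0.94,0.1,-0.31,0],[0,0,0,-0.94,0.1,-0.31,0],[0,0,0,-0.94,0.1,-0.31,0]]'; python3 to.py 461 11.8 120 92
```

```text
time_s: 0.48
ee_pos: [253.5, 569.3, 237.0]
ee_rot: [-0.488, -0.511, 0.514, 0.486]
ft_force: [-0.2, 0.0, 0.1]
finger_gap: 85.5
time_s: 1.48
ee_pos: [340.0, 341.5, 210.5]
ee_rot: [-0.486, -0.511, 0.517, 0.485]
ft_force: [0.8, 0.3, 0.4]
finger_gap: 85.0
t 1.48 pos [340.  341.5 210.5] yaw 93.3 tilt [-0.005 -0.008 -1.   ] gap 85.0 F [0.8 0.3 0.4] j [-0.66  0.57 -0.35  2.01  0.32  0.63  0.41]
turn units wy 0.13  shift units [-11.1    3.08  -3.67]
```

```bash
python3 -m jog '[[0,0,0,-0.93,0.2,-0.31,0],[0,0,0,-0.93,0.2,-0.31,0],[0,0,0,-0.93,0.2,-0.31,0],[0,0,0,-0.93,0.2,-0.31,0],[0,0,0,-0.93,0.2,-0.31,0],[0,0,0,-0.93,0.2,-0.31,0]]' >/dev/null; python3 -m jog '[[0,0,0,-0.93,0.2,-0.31,0],[0,0,0,-0.93,0.2,-0.31,0],[0,0,0,-0.93,0.2,-0.31,0],[0,0,0,-0.93,0.2,-0.31,0],[0,0,0,-0.93,0.2,-0.31,0],[0,0,0,-0.93,0.2,-0.31,0],[0,0,0,0,0,0,0]]' >/dev/null; python3 to.py 461 11.8 20 92
```

```text
t 3.1 pos [473.1  -1.8 135.8] yaw 93.0 tilt [-0.009 -0.011 -1.   ] gap 85.4 F [-0.5  0.4 -0.6] j [ 0.11  0.69 -0.33  2.1   0.53  0.44  0.99]
turn units wy 0.1  shift units [0.51 3.86 0.35]
```

```bash
cat > to.py <<'E'
# to.py x y z jawyaw: turn (units, tool axes) to stand upright at jawyaw, and shift (units) in the tool axes after that turn
import sys; from h import *
def to(x,y,z,yaw):
    o=r.observe(); M=R.from_quat(o["ee_rot"]); m=M.as_matrix(); cur=np.degrees(np.arctan2(m[1,0],m[0,0]))
    a=np.radians(cur+(yaw-cur+90)%180-90); X=np.array([np.cos(a),np.sin(a),0]); Y=np.array([0,0,-1.])
    G=R.from_matrix(np.c_[X,Y,np.cross(X,Y)]); w=np.degrees((M.inv()*G).as_rotvec())/10
    t=G.inv().apply(np.array([x,y,z])-o["ee_pos"])/30
    print("t",round(o["time_s"],2),"pos",o["ee_pos"].round(1),"yaw",round(cur,1),"gap",round(o["finger_gap"],1),"F",o["ft_force"].round(1),"j",o["joints"].round(2))
    print("turn",w.round(2)," shift",t.round(2))
if __name__=="__main__": to(*map(float,sys.argv[1:5]))
E
python3 -m jog '[[-0.05,0.1,-0.06,0.5,0,0.35,0],[0,0,0,0,0.9,0,0],[0,0,0,0,0.9,0,0]]' >/dev/null;  python3 to.py 461 11.8 20 92
```

```text
t 3.48 pos [462.8  15.8  82.1] yaw 92.0 gap 85.2 F [ 0.9  0.1 -0.6] j [-0.01  0.78 -0.19  2.17  0.6   0.23  0.87]
turn [ 0.02 -0.    0.02]  shift [-0.13  2.07  0.06]
```

```bash
python3 -m jog '[[0.02,0,0.02,-0.12,0.9,0.05,0],[0,0,0,0,0.9,0,0],[0,0,0,0,0.1,0,0]]'; python3 to.py 461 11.8 20 92
```

```text
time_s: 3.85
ee_pos: [460.5, 16.4, 22.8]
ee_rot: [0.489, 0.51, -0.509, -0.491]
ft_force: [-0.2, 0.3, 0.8]
finger_gap: 85.1
t 3.85 pos [460.5  16.4  22.8] yaw 92.3 gap 85.1 F [-0.2  0.3  0.8] j [-0.1   0.91 -0.05  2.19  0.67  0.06  0.81]
turn [-0.01  0.03  0.02]  shift [-0.15  0.09 -0.01]
```

```bash
python3 -m jog '[[0,0,0,-0.15,0.05,0,0],[0,0,0,0,0,0,1],[0,0,0,0,0,0,1],[0,0,0,0,0,0,1],[0,0,0,0,0,0,1],[0,0,0,0,0,0,1]]'; python3 to.py 560 329.7 120 92.7
```

```text
time_s: 4.6
ee_pos: [461.8, 12.1, 24.2]
ee_rot: [0.49, 0.511, -0.508, -0.491]
ft_force: [-0.6, -0.6, -2.8]
finger_gap: 34.5
t 4.6 pos [461.8  12.1  24.2] yaw 92.2 gap 34.5 F [-0.6 -0.6 -2.8] j [-0.09  0.91 -0.05  2.19  0.68  0.06  0.81]
turn [ 0.01 -0.05  0.03]  shift [10.42 -3.19 -3.77]
```

```bash
python3 -m jog '[[0,0,0,0,-0.4,0,1],[0,0,0,0,-0.9,0,1],[0,0,0,0,-0.9,0,1],[0,0,0,0.5,-0.6,-0.2,1],[0,0,0,0.9,0,-0.32,1],[0,0,0,0.9,0,-0.32,1],[0,0,0,0.9,0,-0.32,1]]';python3 -m jog '[[0,0,0,0.9,0,-0.32,1],[0,0,0,0.9,0,-0.32,1],[0,0,0,0.9,0,-0.32,1],[0,0,0,0.9,0,-0.32,1],[0,0,0,0.9,0,-0.32,1],[0,0,0,0.9,0,-0.32,1],[0,0,0,0.9,0,-0.32,1],[0,0,0,0,0,0,1]]' >/dev/null; python3 to.py 560 329.7 28 92.7
```

```text
time_s: 5.48
ee_pos: [491.1, 106.2, 114.9]
ee_rot: [-0.492, -0.508, 0.508, 0.492]
ft_force: [1.4, -0.3, -2.6]
finger_gap: 34.2
t 6.47 pos [549.6 302.3 119.1] yaw 92.0 gap 34.2 F [ 0.5 -0.3 -3. ] j [-0.38  0.86 -0.36  1.64  0.41  0.72  0.66]
turn [-0.03 -0.07 -0.02]  shift [ 0.9   3.04 -0.39]
```

```bash
python3 -m jog '[[-0.03,-0.07,-0.02,0.9,0,-0.39,1],[0,0,0,0,0.9,0,1],[0,0,0,0,0.9,0,1],[0,0,0,0,0.7,0,1],[0,0,0,0,0.3,0,1],[0,0,0,0,0,0,1]]'; python3 to.py 560 329.7 27.5 92.7
```

```text
time_s: 7.22
ee_pos: [559.3, 322.2, 34.2]
ee_rot: [-0.49, -0.508, 0.513, 0.488]
ft_force: [0.4, 0.3, -1.5]
finger_gap: 34.4
t 7.22 pos [559.3 322.2  34.2] yaw 92.5 gap 34.4 F [ 0.4  0.3 -1.5] j [-0.43  1.   -0.3   1.61  0.46  0.61  0.62]
turn [-0.02 -0.02 -0.04]  shift [ 0.25  0.22 -0.04]
```

```bash
python3 -m jog '[[0,0,-0.04,0.25,0.1,-0.04,1],[0,0,0,0,0.12,0,1],[0,0,0,0,0.05,0,1],[0,0,0,0,0,0,1]]'; python3 to.py 560 329.7 27.5 92.7
```

```text
time_s: 7.72
ee_pos: [561.5, 331.4, 27.8]
ee_rot: [0.488, 0.511, -0.51, -0.49]
ft_force: [0.1, 0.3, -3.0]
finger_gap: 34.6
t 7.72 pos [561.5 331.4  27.8] yaw 92.5 gap 34.6 F [ 0.1  0.3 -3. ] j [-0.44  1.02 -0.31  1.6   0.46  0.6   0.62]
turn [-0.   -0.02  0.02]  shift [-0.05  0.01  0.05]
```

Touchdown is near; ease down a little, release partly and rise.

```bash
python3 -m jog '[[0,0,0,0,0.06,0,1],[0,0,0,0,0,0,0.35],[0,0,0,0,0,0,0.35],[0,0,0,0,0,0,0.35]]'; python3 -m jog '[[0,0,0,0,-0.3,0,0.35],[0,0,0,0,-0.9,0,0.35],[0,0,0,0,-0.9,0,0.35],[0,0,0,0,-0.9,0,0],[0,0,0,0,-0.5,0,0]]'; python3 to.py 574 -139.4 140 92
```

```text
time_s: 8.22
ee_pos: [562.6, 332.1, 28.0]
ee_rot: [0.489, 0.512, -0.509, -0.49]
ft_force: [0.1, 0.5, 0.1]
finger_gap: 55.3
time_s: 8.85
ee_pos: [562.0, 331.5, 136.9]
ee_rot: [0.488, 0.512, -0.51, -0.49]
ft_force: [0.1, 0.8, 0.2]
finger_gap: 85.4
t 8.85 pos [562.  331.5 136.9] yaw 92.5 gap 85.4 F [0.1 0.8 0.2] j [-0.41  0.87 -0.37  1.56  0.4   0.79  0.67]
turn [0.01 0.05 0.02]  shift [-15.7   -0.1    0.15]
```

```bash
python3 -m jog '[[0,0,0,-0.95,0,0,0],[0,0,0,-0.95,0,0,0],[0,0,0,-0.95,0,0,0],[0,0,0,-0.95,0,0,0],[0,0,0,-0.95,0,0,0],[0,0,0,-0.95,0,0,0],[0,0,0,-0.95,0,0,0],[0,0,0,-0.95,0,0,0]]' >/dev/null;python3 -m jog '[[0,0,0,-0.95,0,0,0],[0,0,0,-0.95,0,0,0],[0,0,0,-0.95,0,0,0],[0,0,0,-0.95,0,0,0],[0,0,0,-0.95,0,0,0],[0,0,0,-0.95,0,0,0],[0,0,0,-0.95,0,0,0],[0,0,0,-0.3,0,0,0]]' >/dev/null; python3 to.py 574 -139.4 36 92.7
```

```text
t 10.85 pos [ 580.7 -117.4  136.2] yaw 92.6 gap 85.7 F [-0.1 -0.4  0.7] j [ 0.38  0.81 -0.44  1.75  0.5   0.7   1.28]
turn [-0.   -0.01  0.03]  shift [-0.72  3.34  0.26]
```

```bash
python3 -m jog '[[0,0,0.03,-0.72,0,0.26,0],[0,0,0,0,0,0,0]]'>/dev/null;  python3 to.py 574 -139.4 36 92.7
```

```text
t 11.1 pos [ 573.8 -138.6  136.1] yaw 92.6 gap 85.6 F [-1.   1.   0.2] j [ 0.41  0.81 -0.44  1.76  0.51  0.69  1.31]
turn [-0.   -0.01  0.  ]  shift [-0.03  3.34 -0.01]
```

```bash
python3 -m jog '[[0,0,0,0,0.9,0,0],[0,0,0,0,0.9,0,0],[0,0,0,0,0.9,0,0],[0,0,0,0,0.5,0,0],[0,0,0,0,0,0,0]]'>/dev/null;  python3 to.py 574 -139.4 36 92.7
```

```text
t 11.72 pos [ 578.1 -126.7   39.3] yaw 93.2 gap 85.4 F [-0.1  0.1  0. ] j [ 0.34  0.95 -0.35  1.79  0.6   0.5   1.22]
turn [0.04 0.05 0.05]  shift [-0.42  0.11  0.15]
```

```bash
python3 -m jog '[[0.04,0.05,0.05,-0.42,0.1,0.15,0],[0,0,0,0,0,0,0]]'>/dev/null;  python3 to.py 574 -139.4 36 92.7;  python3 -m jog '[[0,0,0,0,0,0,1],[0,0,0,0,0,0,1],[0,0,0,0,0,0,1],[0,0,0,0,0,0,1],[0,0,0,0,0,0,1]]'; python3 to.py 472 325.5 150 92.7
```

```text
t 11.97 pos [ 575.2 -140.1   37.5] yaw 92.6 gap 85.4 F [-0.6 -0.3  0.3] j [ 0.35  0.95 -0.34  1.79  0.6   0.5   1.23]
turn [ 0.01 -0.01 -0.  ]  shift [0.03 0.05 0.04]
time_s: 12.6
ee_pos: [576.2, -140.5, 39.1]
ee_rot: [0.49, 0.512, -0.51, -0.487]
ft_force: [-0.4, -0.5, 1.3]
finger_gap: 40.6
t 12.6 pos [ 576.2 -140.5   39.1] yaw 92.6 gap 40.6 F [-0.4 -0.5  1.3] j [ 0.36  0.95 -0.34  1.79  0.6   0.5   1.23]
turn [ 0.03 -0.01 -0.  ]  shift [15.68 -3.7   2.74]
```

```bash
python3 -m jog '[[0,0,0,0,-0.4,0,1],[0,0,0,0,-0.9,0,1],[0,0,0,0,-0.9,0,1],[0,0,0,0,-0.9,0,1],[0,0,0,0.5,-0.4,0.1,1],[0,0,0,0.95,0,0.17,1],[0,0,0,0.95,0,0.17,1],[0,0,0,0.95,0,0.17,1]]';python3 -m jog '[[0,0,0,0.95,0,0.17,1],[0,0,0,0.95,0,0.17,1],[0,0,0,0.95,0,0.17,1],[0,0,0,0.95,0,0.17,1],[0,0,0,0.95,0,0.17,1],[0,0,0,0.95,0,0.17,1],[0,0,0,0.95,0,0.17,1],[0,0,0,0.95,0,0.17,1]]' >/dev/null;  python3 to.py 472 325.5 120 92.7
```

```text
time_s: 13.6
ee_pos: [549.3, -37.0, 148.2]
ee_rot: [0.489, 0.511, -0.51, -0.489]
ft_force: [0.7, 1.5, -2.5]
finger_gap: 41.0
t 14.6 pos [485.4 205.4 147.8] yaw 93.1 gap 40.9 F [ 1.2  0.6 -1.7] j [-0.26  0.72 -0.37  1.93  0.44  0.57  0.7 ]
turn [-0.06  0.04  0.03]  shift [4.02 0.93 0.26]
```

```bash
python3 -m jog '[[-0.06,0.04,0.03,0.9,0,0.06,1],[0,0,0,0.9,0,0.06,1],[0,0,0,0.9,0,0.06,1],[0,0,0,0.9,0.4,0.06,1],[0,0,0,0.15,0.4,0,1],[0,0,0,0,0,0,1]]' >/dev/null;  python3 to.py 472 325.5 42.5 92.7
```

```text
t 15.35 pos [461.6 326.6 122.1] yaw 93.4 gap 40.4 F [-0.3 -0.4 -3.5] j [-0.5   0.79 -0.33  1.84  0.43  0.59  0.53]
turn [-0.05  0.07 -0.  ]  shift [-0.05  2.65 -0.34]
```

```bash
python3 -m jog '[[-0.05,0.07,0,-0.05,0,-0.34,1],[0,0,0,0,0.8,0,1],[0,0,0,0,0.8,0,1],[0,0,0,0,0.5,0,1],[0,0,0,0,0,0,1]]' >/dev/null;  python3 to.py 472 325.5 42.5 92.7
```

```text
t 15.97 pos [478.1 319.3  59.1] yaw 92.0 gap 40.5 F [ 0.   0.6 -1.5] j [-0.52  0.9  -0.26  1.84  0.48  0.46  0.48]
turn [ 0.04 -0.07 -0.02]  shift [0.22 0.55 0.19]
```

```bash
python3 -m jog '[[0.04,-0.07,-0.02,0.22,0.2,0.19,1],[0,0,0,0,0.2,0,1],[0,0,0,0,0.1,0,1],[0,0,0,0,0,0,1]]' >/dev/null;  python3 to.py 472 325.5 42.5 92.7
```

```text
t 16.48 pos [473.  327.   44.9] yaw 92.8 gap 40.8 F [-0.  -0.  -2.5] j [-0.54  0.92 -0.25  1.85  0.49  0.43  0.47]
turn [0.01 0.01 0.02]  shift [-0.05  0.08  0.04]
```

```bash
python3 -m jog '[[0,0,0,0,0.08,0,1],[0,0,0,0,0.07,0,1],[0,0,0,0,0,0,1]]'; python3 -m jog '[[0,0,0,0,0,0,0.3],[0,0,0,0,0,0,0.3],[0,0,0,0,0,0,0.3],[0,0,0,0,-0.4,0,0.3],[0,0,0,0,-0.9,0,0.3],[0,0,0,0,-0.9,0,0.3],[0,0,0,0,-0.9,0,0],[0,0,0,0,-0.3,0,0]]'; python3 to.py 667 -132 140 112.5
```

```text
time_s: 16.85
ee_pos: [473.4, 327.3, 42.4]
ee_rot: [0.488, 0.514, -0.51, -0.488]
ft_force: [0.3, 0.8, -1.6]
finger_gap: 40.8
time_s: 17.85
ee_pos: [473.3, 327.1, 149.5]
ee_rot: [0.488, 0.514, -0.51, -0.488]
ft_force: [-0.1, -0.3, -0.4]
finger_gap: 85.6
t 17.85 pos [473.3 327.1 149.5] yaw 92.8 gap 85.6 F [-0.1 -0.3 -0.4] j [-0.48  0.76 -0.36  1.8   0.41  0.65  0.55]
turn [ 0.03 -1.97  0.02]  shift [-16.61   0.32  -0.11]
```

```bash
python3 -m jog '[[0.03,-0.98,0.02,0,0,0,0],[0,-0.98,0,0,0,0,0],[0,0,0,-0.95,0,0,0],[0,0,0,-0.95,0,0,0],[0,0,0,-0.95,0,0,0],[0,0,0,-0.95,0,0,0],[0,0,0,-0.95,0,0,0],[0,0,0,-0.95,0,0,0]]' >/dev/null;python3 -m jog '[[0,0,0,-0.95,0,0,0],[0,0,0,-0.95,0,0,0],[0,0,0,-0.95,0,0,0],[0,0,0,-0.95,0,0,0],[0,0,0,-0.95,0,0,0],[0,0,0,-0.95,0,0,0],[0,0,0,-0.95,0,0,0],[0,0,0,-0.95,0,0,0]]' >/dev/null;  python3 to.py 667 -132 140 112.5; python3 - <<'E'
from h import *
t=optics.grab_frame("top"); s=optics.grab_frame("side")
a=cv2.resize(cv2.convertScaleAbs(t[130:310,150:410],alpha=1.4),None,fx=3,fy=3,interpolation=cv2.INTER_CUBIC)
cv2.imwrite("pics/t2.png",a); cv2.imwrite("pics/s2.png",cv2.resize(s,None,fx=1.25,fy=1.25))
E
```

```text
t 19.85 pos [629.5 -50.8 144.5] yaw 113.4 gap 85.2 F [ 0.9  0.2 -0.7] j [ 0.29  0.86 -0.54  1.6   0.55  0.84  1.51]
turn [-0.07  0.09  0.01]  shift [-2.98  0.15 -0.12]
```

View pics/s2.png

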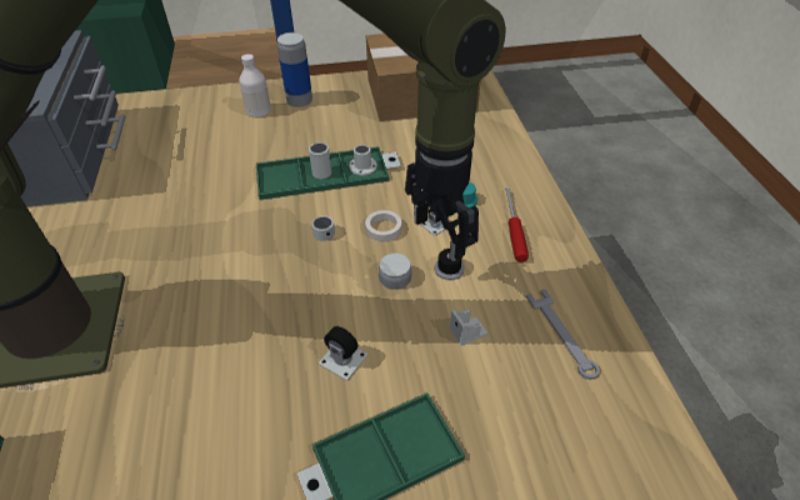

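```bash
python3 -m jog '[[-0.07,0.09,0.01,-0.9,0,-0.05,0],[0,0,0,-0.95,0,-0.05,0],[0,0,0,-0.9,0,0,0],[0,0,0,0,0,0,0]]' >/dev/null;  python3 to.py 667 -132 100 112.5
```

```text
t 20.45 pos [ 663.2 -128.7  142.3] yaw 112.3 gap 85.3 F [-0.9  0.1 -0.2] j [ 0.39  0.92 -0.55  1.47  0.55  0.92  1.64]
turn [-0.02 -0.02  0.01]  shift [-0.15  1.41 -0.08]
```

```bash
python3 -m jog '[[-0.02,-0.02,0.01,-0.15,0,-0.08,0],[0,0,0,0,0.9,0,0],[0,0,0,0,0.9,0,0],[0,0,0,0,0.7,0,0],[0,0,0,0,0,0,0]]' >/dev/null;  python3 to.py 667 -132 17 112.5
```

```text
t 21.07 pos [ 666.9 -123.6   65.8] yaw 113.0 gap 85.6 F [-0.5 -0.1  0.8] j [ 0.37  1.02 -0.5   1.49  0.61  0.79  1.6 ]
turn [0.02 0.05 0.02]  shift [-0.26  1.63  0.1 ]
```

```bash
python3 -m jog '[[0.02,0.05,0.02,-0.3,0.4,0.08,0],[0,0,0,-0.05,0.7,0,0],[0,0,0,-0.05,0.4,0,0],[0,0,0,0,0,0,0]]' >/dev/null;  python3 to.py 667 -132 17 112.5
```

```text
t 21.57 pos [ 670.8 -136.5   19.1] yaw 112.5 gap 85.5 F [-0.1  0.5  0.5] j [ 0.37  1.08 -0.47  1.48  0.64  0.73  1.59]
turn [ 0.01 -0.   -0.01]  shift [0.19 0.07 0.06]
```

```bash
python3 -m jog '[[0,0,0,0.15,0.06,0.06,0],[0,0,0,0,0,0,0.5],[0,0,0,0,0,0,1],[0,0,0,0,0,0,1],[0,0,0,0,0,0,1],[0,0,0,0,0,0,1],[0,0,0,0,0,0,1]]';  python3 to.py 384 321.3 130 92.7
```

```text
time_s: 22.45
ee_pos: [668.2, -132.3, 19.0]
ee_rot: [0.394, 0.589, -0.587, -0.392]
ft_force: [-0.2, -0.1, -0.4]
finger_gap: 35.5
t 22.45 pos [ 668.2 -132.3   19. ] yaw 112.5 gap 35.5 F [-0.2 -0.1 -0.4] j [ 0.36  1.08 -0.47  1.49  0.65  0.72  1.58]
turn [ 0.02  1.98 -0.01]  shift [15.55 -3.7   8.75]
```

```bash
python3 -m jog '[[0,0,0,0,-0.4,0,1],[0,0,0,0,-0.9,0,1],[0,0,0,0,-0.9,0,1],[0,0,0,0,-0.9,0,1],[0,0,0,0,-0.5,0,1],[0.02,0.98,-0.01,0,0,0,1],[0,0.98,0,0,0,0,1],[0,0,0,0.4,0,0.23,1]]';python3 -m jog '[[0,0,0,0.83,0,0.47,1],[0,0,0,0.83,0,0.47,1],[0,0,0,0.83,0,0.47,1],[0,0,0,0.83,0,0.47,1],[0,0,0,0.83,0,0.47,1],[0,0,0,0.83,0,0.47,1],[0,0,0,0.83,0,0.47,1],[0,0,0,0.83,0,0.47,1]]' >/dev/null;  python3 to.py 384 321.3 130 92.7
```

```text
time_s: 23.45
ee_pos: [660.0, -121.4, 133.4]
ee_rot: [0.49, 0.51, -0.51, -0.49]
ft_force: [-0.1, 0.1, -1.6]
finger_gap: 35.6
t 24.45 pos [525.2  83.9 133.7] yaw 94.3 gap 35.4 F [ 1.1  0.3 -1.8] j [-0.01  0.75 -0.39  1.93  0.49  0.56  0.92]
turn [-0.03  0.16  0.03]  shift [8.12 0.12 4.33]
```

```bash
python3 -m jog '[[-0.03,0.16,0.03,0.85,-0.1,0.46,1],[0,0,0,0.85,-0.1,0.46,1],[0,0,0,0.85,0,0.46,1],[0,0,0,0.85,0,0.46,1],[0,0,0,0.85,0,0.46,1],[0,0,0,0.85,0,0.46,1],[0,0,0,0.85,0,0.46,1],[0,0,0,0.85,0,0.46,1]]' >/dev/null;  python3 to.py 384 321.3 90 92.7
```

```text
t 25.45 pos [386.8 291.1 142.1] yaw 94.9 gap 35.4 F [ 0.   0.4 -1.5] j [-0.54  0.69 -0.31  2.07  0.44  0.45  0.48]
turn [-0.05  0.22  0.03]  shift [1.01 1.74 0.05]
```

```bash
python3 -m jog '[[-0.05,0.22,0.03,0.5,0,0,1],[0,0,0,0.4,0.5,0,1],[0,0,0,0,0.6,0,1],[0,0,0,0,0,0,1]]' >/dev/null;  python3 to.py 384 321.3 22 92.7
```

```text
t 25.95 pos [379.  322.2 107.2] yaw 93.8 gap 35.7 F [-0.6 -0.1 -1. ] j [-0.64  0.76 -0.25  2.05  0.45  0.39  0.39]
turn [-0.02  0.11  0.01]  shift [-0.04  2.84 -0.16]
```

```bash
python3 -m jog '[[-0.02,0.11,0.01,-0.04,0.5,-0.16,1],[0,0,0,0,0.7,0,1],[0,0,0,0,0.7,0,1],[0,0,0,0,0.4,0,1],[0,0,0,0,0,0,1]]' >/dev/null;  python3 to.py 384 321.3 22 92.7
```

```text
t 26.57 pos [386.  320.1  34.5] yaw 92.5 gap 35.5 F [ 0.2  0.3 -0.4] j [-0.71  0.89 -0.13  2.07  0.51  0.21  0.33]
turn [ 0.01 -0.02 -0.  ]  shift [0.04 0.42 0.06]
```

```bash
python3 -m jog '[[0,0,0,0.02,0.2,0.1,1],[0,0,0,0,0.17,0,1],[0,0,0,0,0.07,0,1],[0,0,0,0,0,0,1]]';  python3 to.py 382 321.3 22 92.7
```

```text
time_s: 27.08
ee_pos: [383.6, 321.4, 22.0]
ee_rot: [0.489, 0.512, -0.51, -0.489]
ft_force: [-0.2, 0.7, -0.1]
finger_gap: 35.5
t 27.07 pos [383.6 321.4  22. ] yaw 92.5 gap 35.5 F [-0.2  0.7 -0.1] j [-0.73  0.92 -0.1   2.08  0.51  0.17  0.32]
turn [ 0.02 -0.02  0.01]  shift [ 0.   -0.    0.05]
```

```bash
python3 -m jog '[[0,0,0,0,0,0,0.35],[0,0,0,0,0,0,0.35],[0,0,0,0,0,0,0.35],[0,0,0,0,-0.4,0,0.35],[0,0,0,0,-0.9,0,0.35],[0,0,0,0,-0.9,0,0],[0,0,0,0,-0.9,0,0],[0,0,0,0,-0.9,0,0]]'; python3 to.py 466.5 -144.7 150 43; python3 to.py 466.5 -144.7 150 92
```

```text
time_s: 28.08
ee_pos: [382.8, 320.2, 147.3]
ee_rot: [0.49, 0.512, -0.51, -0.488]
ft_force: [0.2, -0.2, -1.2]
finger_gap: 85.2
t 28.07 pos [382.8 320.2 147.3] yaw 92.5 gap 85.2 F [ 0.2 -0.2 -1.2] j [-0.6   0.69 -0.3   2.03  0.42  0.49  0.4 ]
turn [0.02 4.95 0.01]  shift [ -8.53  -0.09 -13.24]
t 28.07 pos [382.8 320.2 147.3] yaw 92.5 gap 85.2 F [ 0.2 -0.2 -1.2] j [-0.6   0.69 -0.3   2.03  0.42  0.49  0.4 ]
turn [ 0.02  0.05 -0.  ]  shift [-15.59  -0.09  -2.25]
```

```bash
python3 -m jog '[[0,0,0,-0.95,0,-0.14,0],[0,0,0,-0.95,0,-0.14,0],[0,0,0,-0.95,0,-0.14,0],[0,0,0,-0.95,0,-0.14,0],[0,0,0,-0.95,0,-0.14,0],[0,0,0,-0.95,0,-0.14,0],[0,0,0,-0.95,0,-0.14,0],[0,0,0,-0.95,0,-0.14,0]]' >/dev/null; python3 -m jog '[[0,0,0,-0.95,0,-0.14,0],[0,0,0,-0.95,0,-0.14,0],[0,0,0,-0.95,0,-0.14,0],[0,0,0,-0.95,0,-0.14,0],[0,0,0,-0.95,0,-0.14,0],[0,0,0,-0.95,0,-0.14,0],[0,0,0,-0.95,0,-0.14,0],[0,0,0,0,0,0,0]]' >/dev/null; python3 -m jog '[[0,0.9,0,0,0,0,0],[0,0.9,0,0,0,0,0],[0,0.9,0,0,0,0,0],[0,0.9,0,0,0,0,0],[0,0.9,0,0,0,0,0],[0,0.4,0,0,0,0,0],[0,0,0,0,0,0,0]]' >/dev/null; python3 to.py 466.5 -144.7 100 43
python3 - <<'E'
from h import *
s=optics.grab_frame("side"); t=optics.grab_frame("top")
cv2.imwrite("pics/s3.png",cv2.resize(cv2.convertScaleAbs(s[90:310,190:400],alpha=1.2),None,fx=2.7,fy=2.7,interpolation=cv2.INTER_CUBIC)); cv2.imwrite("pics/t3.png",t)
E
```

```text
t 30.95 pos [ 467.5 -111.8  165.5] yaw 42.4 gap 85.7 F [ 0.4 -0.5 -0.4] j [ 0.28  0.63 -0.21  2.08  0.28  0.43  0.6 ]
turn [ 0.07 -0.06  0.11]  shift [-0.77  2.18 -0.78]
```

View pics/s3.png

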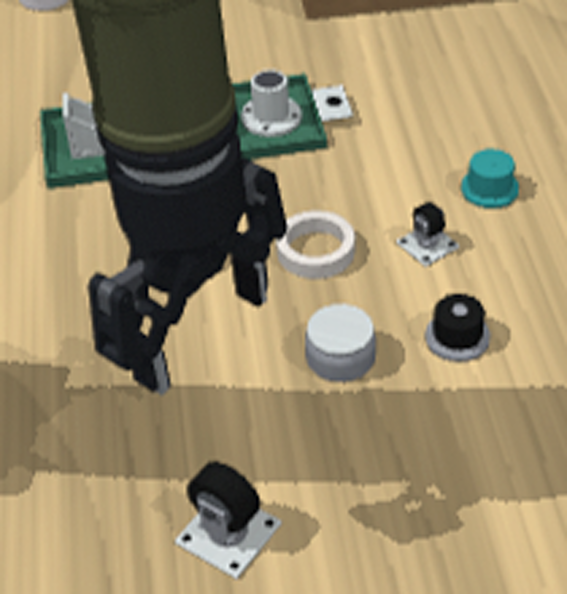

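```bash
python3 -m jog '[[0.07,-0.06,0.11,-0.77,0.2,-0.78,0],[0,0,0,0,0.8,0,0],[0,0,0,0,0.8,0,0],[0,0,0,0,0,0,0]]' >/dev/null; python3 to.py 466.5 -144.7 26 43
```

```text
t 31.55 pos [ 467.4 -144.9  110.9] yaw 43.4 gap 85.1 F [-0.4  0.4 -0.1] j [ 0.31  0.74 -0.17  2.08  0.33  0.34  0.63]
turn [0.   0.04 0.02]  shift [-0.02  2.83  0.02]
```

```bash
python3 -m jog '[[0,0.04,0.02,0,0.8,0,0],[0,0,0,0,0.8,0,0],[0,0,0,0,0,0,0]]' >/dev/null; python3 to.py 466.5 -144.7 26 43
```

```text
t 31.93 pos [ 469.5 -144.5   64.6] yaw 43.1 gap 85.4 F [-0.7  0.7  0.9] j [ 0.27  0.83 -0.11  2.1   0.36  0.23  0.6 ]
turn [0.02 0.01 0.01]  shift [-0.08  1.29  0.06]
```

```bash
python3 -m jog '[[0.02,0,0,-0.08,0.6,0.06,0],[0,0,0,0,0.5,0,0],[0,0,0,0,0.2,0,0],[0,0,0,0,0,0,0]]' >/dev/null; python3 to.py 466.5 -144.7 26 43
```

```text
t 32.42 pos [ 469.7 -145.    28.2] yaw 43.1 gap 85.4 F [-0.2 -0.6  0.2] j [ 0.25  0.9  -0.07  2.11  0.38  0.13  0.59]
turn [0.03 0.01 0.04]  shift [-0.07  0.07  0.08]
```

```bash
python3 -m jog '[[0.03,0,0.04,-0.07,0.07,0.08,0],[0,0,0,0,0,0,0.5],[0,0,0,0,0,0,1],[0,0,0,0,0,0,1],[0,0,0,0,0,0,1],[0,0,0,0,0,0,1],[0,0,0,0,0,0,1]]'; python3 to.py 468.7 -320.3 130 16.2;python3 to.py 468.7 -320.3 130 43
```

```text
time_s: 33.3
ee_pos: [467.0, -144.9, 27.4]
ee_rot: [0.658, 0.26, -0.26, -0.657]
ft_force: [-0.4, -0.5, 1.3]
finger_gap: 29.8
t 33.3 pos [ 467.  -144.9   27.4] yaw 43.1 gap 29.8 F [-0.4 -0.5  1.3] j [ 0.25  0.9  -0.06  2.11  0.38  0.14  0.58]
turn [0.01 2.69 0.  ]  shift [-1.58 -3.42 -5.63]
t 33.3 pos [ 467.  -144.9   27.4] yaw 43.1 gap 29.8 F [-0.4 -0.5  1.3] j [ 0.25  0.9  -0.06  2.11  0.38  0.14  0.58]
turn [0.01 0.01 0.  ]  shift [-3.95 -3.42 -4.32]
```

```bash
python3 -m jog '[[0,0,0,0,-0.4,0,1],[0,0,0,0,-0.9,0,1],[0,0,0,0,-0.9,0,1],[0,0,0,0,-0.9,0,1],[0,0,0,0,-0.2,0,1],[0,0.9,0,0,0,0,1],[0,0.9,0,0,0,0,1],[0,0.9,0,0,0,0,1]]';python3 -m jog '[[0,0,0,-0.26,0,-0.93,1],[0,0,0,-0.26,0,-0.93,1],[0,0,0,-0.26,0,-0.93,1],[0,0,0,-0.26,0,-0.93,1],[0,0,0,-0.26,0,-0.93,1],[0,0,0,0,0,0,1]]' >/dev/null;  python3 to.py 468.7 -320.3 80 16.2
```

```text
time_s: 34.3
ee_pos: [463.9, -144.8, 129.4]
ee_rot: [-0.701, -0.092, 0.095, 0.701]
ft_force: [0.2, -0.5, -2.9]
finger_gap: 29.5
t 35.05 pos [ 459.5 -291.6  124.4] yaw 15.3 gap 29.9 F [-0.1 -0.2 -2.3] j [ 0.56  0.76 -0.13  1.9   0.19  0.51  0.56]
turn [-0.04 -0.09 -0.07]  shift [ 0.03  1.48 -1.  ]
```

```bash
python3 -m jog '[[-0.04,-0.09,-0.07,0,0.2,-0.5,1],[0,0,0,0,0.5,-0.48,1],[0,0,0,0,0.6,0,1],[0,0,0,0,0,0,1]]' >/dev/null;  python3 to.py 468.7 -320.3 31 16.2
```

```text
t 35.55 pos [ 467.4 -320.    80.7] yaw 16.5 gap 29.3 F [ 0.2 -0.3 -3.1] j [ 0.59  0.85 -0.13  1.86  0.22  0.45  0.6 ]
turn [-0.02  0.02 -0.01]  shift [ 0.04  1.66 -0.02]
```

```bash
python3 -m jog '[[-0.02,0.02,0,0.04,0.5,0,1],[0,0,0,0,0.5,0,1],[0,0,0,0,0.35,0,1],[0,0,0,0,0.1,0,1],[0,0,0,0,0,0,1]]' >/dev/null;  python3 to.py 468.7 -320.3 30.5 16.2
```

```text
t 36.17 pos [ 469.5 -319.2   34. ] yaw 16.3 gap 29.7 F [-0.3  0.4 -2.2] j [ 0.57  0.93 -0.1   1.87  0.23  0.35  0.58]
turn [ 0.    0.01 -0.  ]  shift [-0.04  0.12 -0.03]
```

```bash
python3 -m jog '[[0,0,0,0,0.12,0,1],[0,0,0,0,0.02,0,1],[0,0,0,0,0,0,0.5],[0,0,0,0,0,0,0.5],[0,0,0,0,0,0,0.5]]'; python3 -m jog '[[0,0,0,0,-0.4,0,0.4],[0,0,0,0,-0.9,0,0.4],[0,0,0,0,-0.9,0,0.4],[0,0,0,0,-0.9,0,0.2],[0,0,0,0,-0.9,0,0]]' >/dev/null; python3 to.py 673.5 12.9 140 105; python3 to.py 673.5 12.9 140 16
```

```text
time_s: 36.8
ee_pos: [470.9, -320.1, 31.5]
ee_rot: [0.701, 0.101, -0.099, -0.699]
ft_force: [0.8, 1.5, -0.3]
finger_gap: 42.6
t 37.42 pos [ 469.7 -319.4  156.5] yaw 16.3 gap 84.2 F [ 0.3  0.2 -0.8] j [ 0.61  0.73 -0.16  1.82  0.19  0.61  0.62]
turn [ 0.02 -8.87 -0.01]  shift [ 8.94  0.55 -9.43]
t 37.42 pos [ 469.7 -319.4  156.5] yaw 16.3 gap 84.2 F [ 0.3  0.2 -0.8] j [ 0.61  0.73 -0.16  1.82  0.19  0.61  0.62]
turn [0.02 0.03 0.  ]  shift [9.58 0.55 8.77]
```

```bash
python3 -m jog '[[0,0,0,0.69,0,0.63,0],[0,0,0,0.69,0,0.63,0],[0,0,0,0.69,0,0.63,0],[0,0,0,0.69,0,0.63,0],[0,0,0,0.69,0,0.63,0],[0,0,0,0.69,0,0.63,0],[0,0,0,0.69,0,0.63,0]]' >/dev/null; python3 -m jog '[[0,0,0,0.69,0,0.63,0],[0,0,0,0.69,0,0.63,0],[0,0,0,0.69,0,0.63,0],[0,0,0,0.69,0,0.63,0],[0,0,0,0.69,0,0.63,0],[0,0,0,0.69,0,0.63,0],[0,0,0,0.69,0,0.63,0]]' >/dev/null; python3 -m jog '[[0,-0.98,0,0,0,0,0],[0,-0.98,0,0,0,0,0],[0,-0.98,0,0,0,0,0],[0,-0.98,0,0,0,0,0],[0,-0.98,0,0,0,0,0],[0,-0.98,0,0,0,0,0],[0,-0.98,0,0,0,0,0],[0,-0.98,0,0,0,0,0]]' >/dev/null; python3 to.py 673.5 12.9 100 105
```

```text
t 40.17 pos [680.8  24.5 179.1] yaw 97.2 gap 85.4 F [-0.1  0.7  0.1] j [ 0.13  0.86 -0.47  1.45  0.46  0.93  1.22]
turn [ 0.1  -0.78 -0.07]  shift [-0.31  2.64  0.33]
```

```bash
python3 -m jog '[[0.1,-0.78,-0.07,0,0,0,0],[0,0,0,-0.31,0.8,0.33,0],[0,0,0,0,0.9,0,0],[0,0,0,0,0.8,0,0],[0,0,0,0,0,0,0]]' >/dev/null; python3 to.py 673.5 12.9 19 105; python3 - <<'E'
from h import *
s=optics.grab_frame("side"); t=optics.grab_frame("top"); cv2.imwrite("pics/t4.png",t)
cv2.imwrite("pics/s4.png",cv2.resize(s,None,fx=1.25,fy=1.25))
E
```

```text
t 40.8 pos [673.9  10.5 107.2] yaw 105.3 gap 85.2 F [-0.1  0.6  1.1] j [ 0.15  0.95 -0.48  1.5   0.53  0.82  1.32]
turn [ 0.01  0.03 -0.02]  shift [ 0.08  2.94 -0.01]
```

View pics/s4.png

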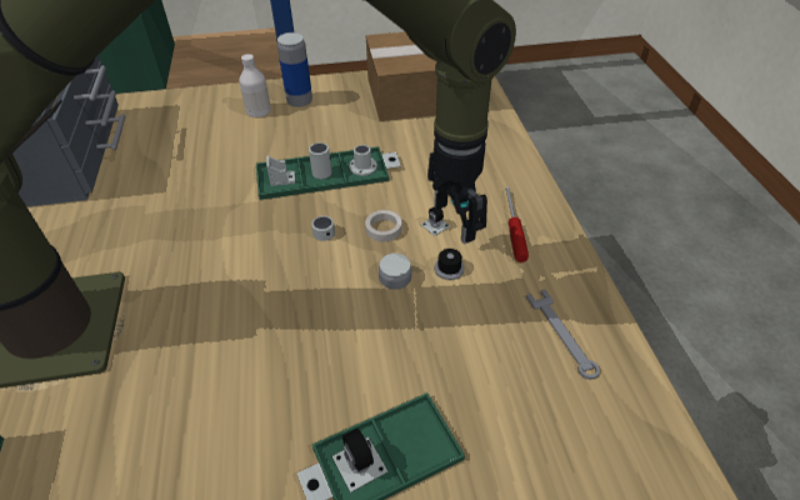

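```bash
python3 -m jog '[[0,0.03,-0.02,0.08,0.7,0,0],[0,0,0,0,0.7,0,0],[0,0,0,0,0.7,0,0],[0,0,0,0,0.4,0,0],[0,0,0,0,0,0,0]]' >/dev/null; python3 to.py 673.5 12.9 19 105
```

```text
t 41.52 pos [676.5  14.3  30.6] yaw 104.9 gap 85.5 F [ 0.2 -0.1  0. ] j [ 0.13  1.05 -0.43  1.52  0.59  0.7   1.27]
turn [ 0.05 -0.01  0.  ]  shift [-0.02  0.39  0.11]
```

```bash
python3 -m jog '[[0.05,0,0,-0.02,0.38,0.11,0],[0,0,0,0,0.02,0,0.3],[0,0,0,0,0,0,1],[0,0,0,0,0,0,1],[0,0,0,0,0,0,1],[0,0,0,0,0,0,1],[0,0,0,0,0,0,1]]'; python3 to.py 553.3 -295.7 130 106.2
```

```text
time_s: 42.4
ee_pos: [674.9, 12.9, 19.7]
ee_rot: [0.432, 0.561, -0.56, -0.43]
ft_force: [0.3, 1.0, -0.7]
finger_gap: 39.9
t 42.4 pos [674.9  12.9  19.7] yaw 104.9 gap 39.9 F [ 0.3  1.  -0.7] j [ 0.12  1.06 -0.42  1.52  0.59  0.69  1.26]
turn [ 0.02 -0.13 -0.  ]  shift [-8.75 -3.68  6.76]
```

```bash
python3 -m jog '[[0,0,0,0,-0.4,0,1],[0,0,0,0,-0.9,0,1],[0,0,0,0,-0.9,0,1],[0,0,0,0,-0.9,0,1],[0.02,-0.13,0,0,-0.5,0,1]]';python3 -m jog '[[0,0,0,-0.73,0,0.56,1],[0,0,0,-0.73,0,0.56,1],[0,0,0,-0.73,0,0.56,1],[0,0,0,-0.73,0,0.56,1],[0,0,0,-0.73,0,0.56,1],[0,0,0,-0.73,0,0.56,1],[0,0,0,-0.73,0,0.56,1],[0,0,0,-0.73,0,0.56,1]]' >/dev/null;  python3 to.py 553.3 -295.7 110 106.2
```

```text
time_s: 43.02
ee_pos: [673.8, 12.9, 132.3]
ee_rot: [-0.424, -0.565, 0.567, 0.424]
ft_force: [0.6, -0.2, -1.7]
finger_gap: 41.0
t 44.02 pos [ 594.  -195.4  135.2] yaw 107.1 gap 40.2 F [-0.6  0.6 -1.1] j [ 0.53  0.86 -0.53  1.64  0.56  0.79  1.62]
turn [0.   0.09 0.01]  shift [-2.83  0.84  2.24]
```

```bash
python3 -m jog '[[0,0.09,0.01,-0.73,0,0.56,1],[0,0,0,-0.73,0,0.56,1],[0,0,0,-0.73,0,0.56,1],[0,0,0,-0.5,0.2,0.4,1],[0,0,0,0,0.4,0,1],[0,0,0,0,0,0,1]]' >/dev/null;  python3 to.py 553.3 -295.7 60 106.2
```

```text
t 44.77 pos [ 553.8 -295.1  115.6] yaw 106.2 gap 40.4 F [ 0.  -0.  -1.6] j [ 0.7   0.89 -0.52  1.64  0.59  0.77  1.75]
turn [-0.01 -0.    0.01]  shift [-0.01  1.85  0.02]
```

```bash
python3 -m jog '[[0,0,0,0,0.7,0,1],[0,0,0,0,0.7,0,1],[0,0,0,0,0.4,0,1],[0,0,0,0,0,0,1]]' >/dev/null;  python3 to.py 553.3 -295.7 23.5 106.2
```

```text
t 45.27 pos [ 557.4 -288.4   60.5] yaw 106.7 gap 40.0 F [-0.3 -0.3 -0.7] j [ 0.66  0.97 -0.48  1.67  0.65  0.67  1.7 ]
turn [0.01 0.05 0.02]  shift [-0.19  1.23  0.2 ]
```

```bash
python3 -m jog '[[0,0.05,0.02,-0.2,0.4,0.2,1],[0,0,0,-0.06,0.4,0.03,1],[0,0,0,-0.03,0.3,0,1],[0,0,0,0,0,0,1]]' >/dev/null;  python3 to.py 553.3 -295.7 23 106.2
```

```text
t 45.77 pos [ 554.  -299.6   26.5] yaw 106.1 gap 40.4 F [ 0.4 -0.3 -0.9] j [ 0.66  1.02 -0.44  1.67  0.68  0.61  1.68]
turn [ 0.02 -0.01 -0.01]  shift [ 0.13  0.12 -0.01]
```

```bash
python3 -m jog '[[0,0,0,0.13,0.1,0,1],[0,0,0,0,0.04,0,1],[0,0,0,0,0,0,1]]'; python3 -m jog '[[0,0,0,0,0,0,0.32],[0,0,0,0,0,0,0.32],[0,0,0,0,0,0,0.32],[0,0,0,0,-0.3,0,0.32],[0,0,0,0,-0.9,0,0.32],[0,0,0,0,-0.9,0,0.32],[0,0,0,0,-0.9,0,0.32],[0,0,0,0,-0.9,0,0.32]]';  python3 -m jog '[[0,0,0,0,-0.9,0,0.3],[0,0,0,0.9,-0.5,-0.5,0.3],[0,0,0,0.9,0,-0.5,0.3],[0,0,0,0.9,0,-0.5,0.3],[0,0,0,0.9,0,-0.5,0.3],[0,0,0,0,0,0,0]]'
python3 - <<'E'
from h import *
s=optics.grab_frame("side"); t=optics.grab_frame("top"); cv2.imwrite("pics/s5.png",cv2.resize(s,None,fx=1.25,fy=1.25)); cv2.imwrite("pics/t5.png",cv2.resize(t[120:320,140:480],None,fx=2.3,fy=2.3,interpolation=cv2.INTER_CUBIC))
E
```

```text
time_s: 46.15
ee_pos: [553.5, -295.4, 22.6]
ee_rot: [0.426, 0.566, -0.564, -0.423]
ft_force: [-0.5, 0.5, -1.1]
finger_gap: 39.8
time_s: 47.15
ee_pos: [552.4, -295.1, 144.2]
ee_rot: [0.426, 0.566, -0.565, -0.424]
ft_force: [0.6, -0.3, -0.1]
finger_gap: 57.9
time_s: 47.9
ee_pos: [582.5, -172.3, 195.2]
ee_rot: [0.43, 0.567, -0.563, -0.421]
ft_force: [0.9, -0.3, -1.1]
finger_gap: 75.9
```

View pics/s5.png

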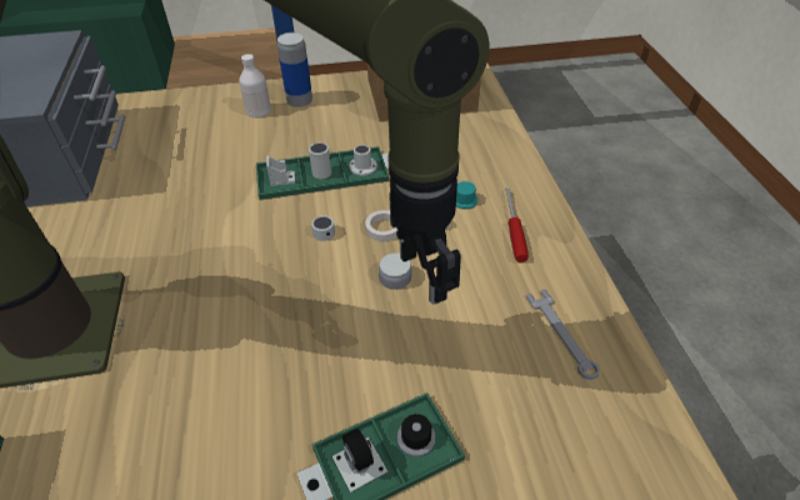

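View pics/t5.png

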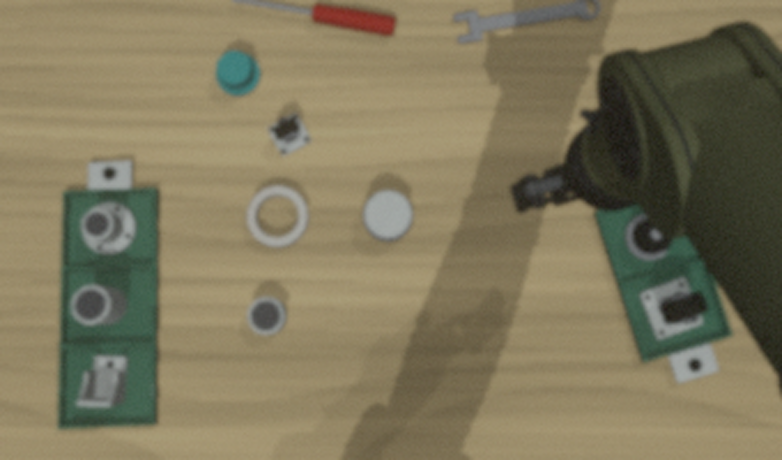

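```bash
python3 -c "
from station import r
print(r.close_job())"
```

```text
the job is handed in; nothing more can be done
None
```

Both kits are made up and the job is handed in, about 48 s into the 120 s allowed.

- **Long tray, starting from the pull-tab end:** flange, long sleeve, corner bracket.
- **Short tray:** big castor in the compartment next to the pull tab, rubber foot in the other.

**Last checks:** I looked at one side and one top picture with the gripper clear of everything. All five pieces stand upright, each inside its own compartment. The short sleeve, small castor and turquoise look-alike are where they started. The forces I read between moves stayed within a few newtons.

No check failed. Twice the arm drifted about 10 mm sideways while moving down: over the long sleeve before gripping, and over the tray with the rubber foot. I corrected it both times before closing or opening the fingers.

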